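# Release the safety tab and lift the latch of a specimen case

## Task

Unlatch the specimen case: gently press its spring-loaded safety tab down until you feel it bottom, keep it there while sliding it along its channel, away from the latch lever, until it reaches its end and pops up again. Then swing the latch lever up and fully back so that the lid springs ajar. Do not press or push hard on the tab, do not force the lever while it is locked, and leave the timer, bottle and tape roll beside the case where they are.

Things in the scene. Friction and masses are not known exactly. Their poses are not given: they have to be found in the camera images.
- case: Grey specimen case fixed to the bench, hull 150 x 230 x 80 mm (x, y, z), lid top at z = 92 mm. Origin: centre of its underside; all directions below are in its axes. Its -x side is the front and carries an aluminium latch housing (x -115 to -75, y -55 to 75 mm) with the latch lever at y = -25 mm and the safety tab at y = +25 mm.
- tab_top (a point): Centre of the top face (22 mm in x, 30 mm in y) of the dark ribbed safety tab, 118 mm above the bench unpressed, at x = -96 mm. A ridge 4 mm thick stands 5 mm above the face at its +y end (ridge face 11 mm from this point), leaving 26 mm of flat before it. The tab runs between two rails, tops 96 mm above the bench, inner faces 13 mm either side in x.
- tab_button (a joint): How far the tab is pressed down, m; 0 is up. Spring: about 3 N to start, growing 0.25 N per mm. A gate inside, set differently on every case and not visible, lets it bottom hard somewhere between 4.5 and 18.5 mm; it passes the gate's tooth only within the last 1.5 mm before that bottom, so the bottom must be felt and the tab kept there while it slides.
- safety_tab (a joint): Slide of the tab and its locking tongue towards +y, m: starts at 0 to 0.002 (locked), hard end stop at 0.016 (released). Unpressed it is blocked at 0.004; pressed, it slides with 1 to 4 N; from 0.0125 on the tab can pop up again and then stays released. Delicate: more than 20 N of finger force on the tab damages it.
- latch_knob (a point): Centre of the cross knob at the free end of the steel latch lever: a cylinder 18 mm in diameter, 24 mm long along y, flat ends. Closed, it is at case (-20, -25, 110) mm, its underside 9 mm over the lid; the lever bar (12 mm wide) runs from it towards -x to the pivot. Can be pinched across its flat ends, and turns between the pads as the lever swings.
- latch_pivot (a point): Hinge of the latch lever, at case (-90, -25, 100) mm, axis along the case's y; the knob is 70 mm from it in x and 10 mm above it when closed (radius 71 mm).
- latch (a joint): Angle of the latch lever, rad: 0 closed (lying over the lid), grows as the knob is lifted and swung over the pivot to the front (-x); stop at 1.8, leaning back past upright. Blocked at about 0.08 until the safety tab is released; over 40 N on it while so blocked damages it. Stiff hinge: it takes about 2 N at the knob and stays where it is left.
- lid (a joint): Angle of the lid about its rear hinge, rad: 0 shut under the lever; a spring raises it to about 0.15 (ajar) by itself once the lever is out of the way.
- timer: Bench timer 69 x 69 x 19 mm, loose, beside the case at its +y side. Origin: centre of its underside. Leave it.
- bottle: Small reagent bottle 26 mm in diameter, 60 mm high, loose, standing at the case's -y side. Origin: centre of its underside. Leave it.
- tape: Roll of label tape 60 mm in diameter, 19 mm high, loose, lying at the case's -y side. Origin: centre of its underside. Leave it.

How it is judged:
By the outcome, as a careful person would: the job done as asked, in the order asked, and still so for the second after the job is handed in, with the robot touching nothing.
It also fails if it takes over 58 s, if anything falls off the work surface, if the arm or the gripper's body presses on something with over 40 N, if the wrist force passes 120 N, or if a joint passes its speed limit or range.

## Robot

A 7-joint arm with a two-finger parallel gripper is mounted at the origin on a cart in front of the work surface, level with it; the furniture and walls round the work are solid. World frame = base frame: x ahead of the robot, y to its left, z up, the work surface at z = 0. Lengths are in m, angles in rad, forces in N, time in s.
With the tool pointing down it reaches from about 0.425 to 0.925 m from the base axis. Payload 6.8 kg.
Tool frame: the origin (TCP) lies midway between the tips of the shut fingers; the grasp point (between the pads) lies 19 mm behind it; z points along the fingers, y is the line along which they close (so a half turn about z gives the same grasp; the last joint's range is limited). The gripper opens to 85 mm and grips with 20 to 120 N. Pads are 22 mm wide; open, the fingers measure 114 mm over their backs; the gripper's body (76 mm by 85 mm) begins 54 mm behind the grasp point. The pads swing forward as they close: fully open they stand 13 mm farther back than shut.
Start: joints at [1.228, 0.477, 0.022, 1.555, -0.011, 1.109, -0.083], TCP at [0.157, -0.656, 0.231] pointing down, gripper open.
Joint ranges: [-2.96, 2.96], [-0.34, 2.1], [-1.41, 1.46], [0.24, 2.44], [-1.37, 4.51], [0.17, 1.92], [-2.96, 2.96]. Speed limits (rad/s): [2.39, 2.39, 3.14, 3.14, 3.14, 3.14, 3.14].

## Interface

Orientations are given as a rotation vector (axis times angle).
In Python, from bench import get_obs, grab_frame, camera_params, r gives the robot as it stands.
- The arm moves only by the shell command python3 -m jog 'ROWS' [FORCE]. ROWS is JSON, a list of rows, each an object of numbers: "rx", "ry", "rz": the turn, a rotation vector about the world's x, y, z scaled (see below); "x", "y", "z": the shift along the world's x, y, z scaled (see below); "jaw": the opening, from -1 (shut) to 1 (fully open). In form: [{"rx": .., "ry": .., "rz": .., "x": .., "y": .., "z": .., "jaw": ..}, ...]. A call has 1 to 8 rows; each row shifts and turns the commanded pose from where the row before left it; what a row does not reach is not made up. The controller multiplies each number of a shift by 60 mm and each number of a turn by 10 degrees. A row lasts 1/8 s, in which the tool goes at most 62.5 mm and 10.7 degrees, less where a joint would pass 70% of its speed; a pose out of reach is approached as far as the arm can. A call with a number of a shift or a turn outside -1 to 1 is refused whole. A call with a gripper value outside its range is refused whole. The fingers move at their own pace and stop on an object; FORCE is the grip in N (left out, the last holds). Time passes only in rows, so rows that do not move let the fingers close. It gives the time, the measured TCP pose, the force, the opening and the grip force at its end, in the units of the state.
- get_obs(): the state, without advancing time (a new reading comes with each control period).
- grab_frame(name): name is "scene" or "top" or "wrist"; returns the picture (400x640x3 uint8, red, green, blue); there is no depth.
- camera_params(name): a dict with "fx", "fy", "cx", "cy" (pixels), "R" (3x3) and "t" (3): a world point X has camera coordinates R X + t. Camera axes: x right, y down, z forward; pixel columns grow to the right and rows downward; lengths in m; the calibration is good to about 2 mm. The wrist camera is an equidistant fisheye: a pixel r from the principal point sees the ray r / f radians off the axis. A picture is of the moment at which its call begins: read the wrist's pose just before it. camera_params takes no time and is no camera call; for the wrist camera it gives the pose at the moment of the call.
- r.hand_in(): hands the job in; it is judged then, once.
The state is a dict: "clock": time; "joints": joint angles; "qvel": joint speeds; "tau": joint torques, N m; "tcp_pos": TCP position; "orientation": TCP orientation; "contact_force": force on the tool from outside, world axes, zero at the start; "moment": the same for the moment, N m; "grip_width": finger opening in m; "gripper_force": force on a finger pad.
Only numpy, scipy, OpenCV 4.12 (cv2) and the standard library are available. Lean on these libraries where they do the work, as an engineer would, in place of code of your own. Each camera call takes 0.05 s, during which the arm holds its last target. There are 200 camera calls.

## Working session

There is one attempt and no reset: what is moved stays moved. The work goes in short steps, Python scripts to look and compute and a shell command to move; the robot and the scene stay as the last step left them, time stands still between calls to the robot, and variables do not carry over. Pictures are saved under pics/ and viewed, at most 10 in all, crops included, and the job is handed in when it is done.

```bash
mkdir -p pics; ls; python3 - <<'E'
from bench import *
import cv2
for n in ["scene","top"]:
    cv2.imwrite(f"pics/{n}0.png",grab_frame(n)[:,:,::-1])
    p=camera_params(n);print(n,{k:(v.tolist() if hasattr(v,'tolist') else v) for k,v in p.items()})
print(get_obs())
E
```

```text
pics
scene {'fx': 438.83634057975473, 'fy': 438.83634057975473, 'cx': 317.8104717311375, 'cy': 209.1454318609355, 'R': [[0.6566385234683694, -0.7538131555491935, 0.024322335789300986], [-0.3134566854037869, -0.3020965546038079, -0.900268059009193], [0.6859816002437319, 0.5835266902357392, -0.4346560087121455]], 't': [-0.3383016019126414, 0.29818534213389913, 0.43541372197480327]}
top {'fx': 395.1197316025095, 'fy': 395.1197316025095, 'cx': 320.2141729061414, 'cy': 200.79051091435062, 'R': [[0.0043602994092531286, -0.9996381221093428, 0.026544540206388214], [-0.99678568176005, -0.006468279996092975, -0.0798527769839244], [0.07999557754784879, -0.026111035590321525, -0.9964531706975431]], 't': [0.06598505727025837, 0.5963885473727758, 0.9526654873427653]}
{'clock': 0.1, 'joints': array([ 1.22792589,  0.47776736,  0.02232721,  1.55634155, -0.01150681,
        1.10931033, -0.08311286]), 'qvel': array([ 0.00157751, -0.00317316, -0.00019499, -0.0041334 , -0.00063136,
        0.00176304, -0.00019723]), 'tau': array([ 4.88120088e-03, -5.97752059e+01,  1.61388561e+00, -2.81948483e+01,
        1.29009041e-02,  5.03813411e-03, -3.51453821e-05]), 'tcp_pos': array([ 0.15689396, -0.65596173,  0.23039383]), 'orientation': array([-3.11831095e+00, -3.67762595e-01,  4.86452495e-04]), 'contact_force': array([ 0.50816278,  0.21678138, -0.06228959]), 'moment': array([ 0.0349579 , -0.04068767, -0.02534113]), 'gripper_force': 0.0, 'grip_width': 0.08518628093282235}
```

View pics/scene0.png

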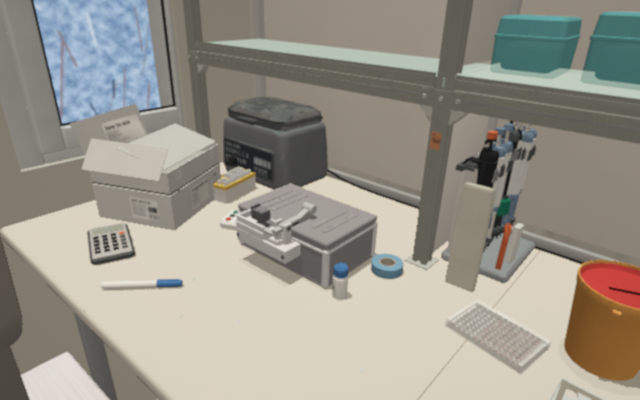

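View pics/top0.png

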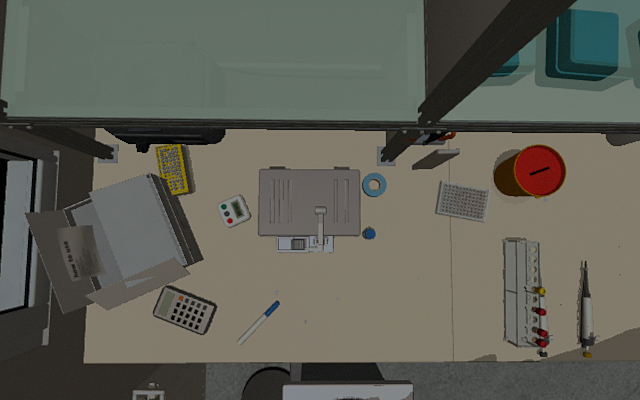

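The case is nearly aligned with the world axes, with its front towards the robot, the tab near top pixel (298,243) and the knob near (320,211). I'll zoom in for corner pixels.

```bash
python3 - <<'E'
import cv2,numpy as np
a=cv2.imread("pics/top0.png")[155:260,240:400]
b=cv2.imread("pics/scene0.png")[175:305,220:420]
a=cv2.convertScaleAbs(a,alpha=1.5)
cv2.imwrite("pics/c1.png",cv2.resize(a,None,fx=5,fy=5,interpolation=cv2.INTER_CUBIC))
cv2.imwrite("pics/c2.png",cv2.resize(b,None,fx=4,fy=4,interpolation=cv2.INTER_CUBIC))
E
```

```text
(no output)
```

View pics/c1.png

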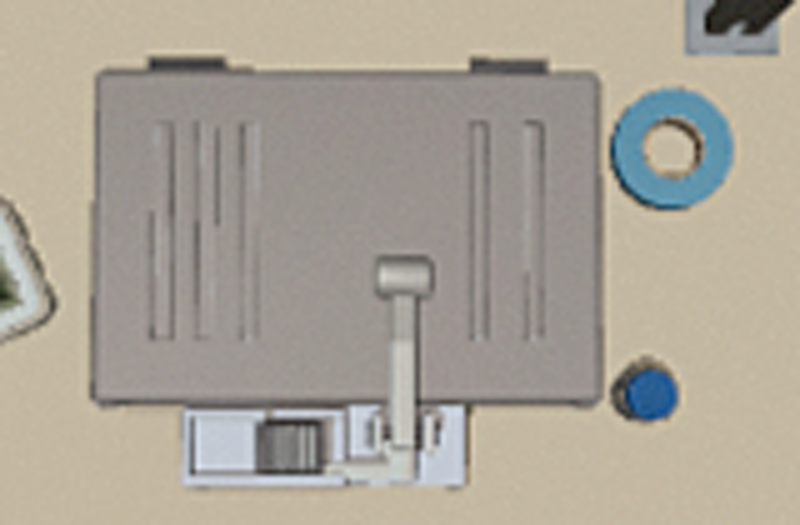

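View pics/c2.png

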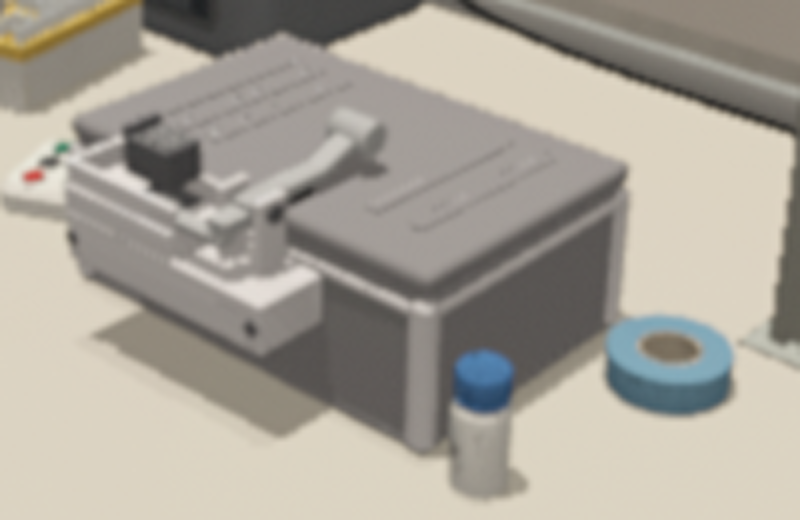

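```bash
cat > h.py <<'E'
import numpy as np
from bench import *
def ray(name,px,z):
    p=camera_params(name);d=np.array([(px[0]-p['cx'])/p['fx'],(px[1]-p['cy'])/p['fy'],1.])
    R=np.array(p['R']);c=-R.T@np.array(p['t']);d=R.T@d
    return c+d*(z-c[2])/d[2]
def proj(name,X):
    p=camera_params(name);c=np.array(p['R'])@X+p['t'];return np.array([p['fx']*c[0]/c[2]+p['cx'],p['fy']*c[1]/c[2]+p['cy']])
E
python3 - <<'E'
from h import *
from scipy.optimize import least_squares
T=[((75,115,92),(97,72)),((75,-115,92),(598,72)),((-75,115,92),(92,402)),((-75,-115,92),(601,403)),((-20,-25,119),(404,276)),((-96,24.5,118),(291,446))]
S=[((-75,-115,92),(427,280)),((75,-115,92),(628,165)),((-20,-25,110),(357,133))]
L=[('top',np.array(a)/1e3,np.array([240+b[0]/5-.4,155+b[1]/5-.4])) for a,b in T]+[('scene',np.array(a)/1e3,np.array([220+b[0]/4-.4,175+b[1]/4-.4])) for a,b in S]
def w(q,a):
    c,s=np.cos(q[2]),np.sin(q[2]);return np.array([q[0]+c*a[0]-s*a[1],q[1]+s*a[0]+c*a[1],a[2]])
f=lambda q:np.concatenate([proj(n,w(q,a))-b for n,a,b in L])
o=least_squares(f,[.65,.1,0],loss='soft_l1');print(o.x,np.round(f(o.x).reshape(-1,2),1).tolist())
for a in [(-96,25,118),(-20,-25,110),(-90,-25,100)]:print(w(o.x,np.array(a)/1e3))
for nm,b,z in [('tab',(291,446),.118),('knob',(404,276),.119)]:print(nm,ray('top',(240+b[0]/5-.4,155+b[1]/5-.4),z))
E
```

```text
[0.58807866 0.09681003 0.0030223 ] [[0.0, 0.1], [-0.4, 0.6], [0.1, -0.5], [-0.6, -0.5], [-0.2, 0.0], [-0.1, 0.4], [0.4, 0.3], [0.3, -0.0], [0.0, 1.0]]
[0.49200354 0.12151978 0.118     ]
[0.56815431 0.0717497  0.11      ]
[0.49815463 0.07153814 0.1       ]
tab [0.49291994 0.12074056 0.118     ]
knob [0.56823892 0.07123455 0.119     ]
```

```bash
python3 -m jog '[{"x":0.6,"y":0.8,"rz":0.95,"jaw":-1},{"x":0.6,"y":0.8,"rz":0.95,"jaw":-1},{"x":0.6,"y":0.8,"rz":0.95,"jaw":-1},{"x":0.6,"y":0.8,"rz":0.95,"jaw":-1},{"x":0.6,"y":0.8,"rz":0.95,"jaw":-1},{"x":0.6,"y":0.8,"rz":0.95,"jaw":-1},{"x":0.6,"y":0.8,"rz":0.95,"jaw":-1},{"x":0.6,"y":0.8,"rz":0.95,"jaw":-1}]' 20
```

```text
validation failed for argument at $[0]...
```

```bash
python3 -m jog '[{"rx":0,"ry":0,"rz":0.95,"x":0.6,"y":0.8,"z":0,"jaw":-1},{"rx":0,"ry":0,"rz":0.95,"x":0.6,"y":0.8,"z":0,"jaw":-1},{"rx":0,"ry":0,"rz":0.95,"x":0.6,"y":0.8,"z":0,"jaw":-1},{"rx":0,"ry":0,"rz":0.95,"x":0.6,"y":0.8,"z":0,"jaw":-1},{"rx":0,"ry":0,"rz":0.95,"x":0.6,"y":0.8,"z":0,"jaw":-1},{"rx":0,"ry":0,"rz":0.95,"x":0.6,"y":0.8,"z":0,"jaw":-1},{"rx":0,"ry":0,"rz":0.95,"x":0.6,"y":0.8,"z":0,"jaw":-1},{"rx":0,"ry":0,"rz":0.95,"x":0.6,"y":0.8,"z":0,"jaw":-1}]' 20
```

```text
clock: 1.1
tcp_pos: [0.4457, -0.2709, 0.2312]
orientation: [2.226, 2.217, -0.0]
contact_force: [1.7, -1.0, -0.9]
grip_width: 0.0001
gripper_force: 0.0
```

```bash
python3 -m jog '[{"rx":0,"ry":0,"rz":0,"x":0.11,"y":0.93,"z":-0.15,"jaw":-1},{"rx":0,"ry":0,"rz":0,"x":0.11,"y":0.93,"z":-0.15,"jaw":-1},{"rx":0,"ry":0,"rz":0,"x":0.11,"y":0.93,"z":-0.15,"jaw":-1},{"rx":0,"ry":0,"rz":0,"x":0.11,"y":0.93,"z":-0.15,"jaw":-1},{"rx":0,"ry":0,"rz":0,"x":0.11,"y":0.93,"z":-0.15,"jaw":-1},{"rx":0,"ry":0,"rz":0,"x":0.11,"y":0.93,"z":-0.15,"jaw":-1},{"rx":0,"ry":0,"rz":0,"x":0.11,"y":0.93,"z":-0.15,"jaw":-1},{"rx":0,"ry":0,"rz":0,"x":0,"y":0,"z":0,"jaw":-1}]'
python3 - <<'E'
from h import *
import cv2
p=camera_params("wrist");print({k:np.round(v,4).tolist() for k,v in p.items()})
cv2.imwrite("pics/w1.png",cv2.resize(grab_frame("wrist")[:,:,::-1],(800,500)))
o=get_obs();print(o['tcp_pos'],o['contact_force'],o['clock'])
E
```

```text
clock: 2.1
tcp_pos: [0.4904, 0.1235, 0.1679]
orientation: [-2.221, -2.218, -0.002]
contact_force: [-0.7, -1.3, -0.4]
grip_width: 0.0002
gripper_force: 0.0
{'fx': 309.7069, 'fy': 309.7069, 'cx': 326.6782, 'cy': 199.2127, 'R': [[1.0, -0.0006, -0.0016], [-0.0001, -0.9572, 0.2893], [-0.0017, -0.2893, -0.9572]], 't': [-0.4906, 0.0997, 0.3558]}
[0.49057941 0.12036476 0.16783839] [-0.53631705 -0.13434259  0.9194287 ] 2.15
```

View pics/w1.png

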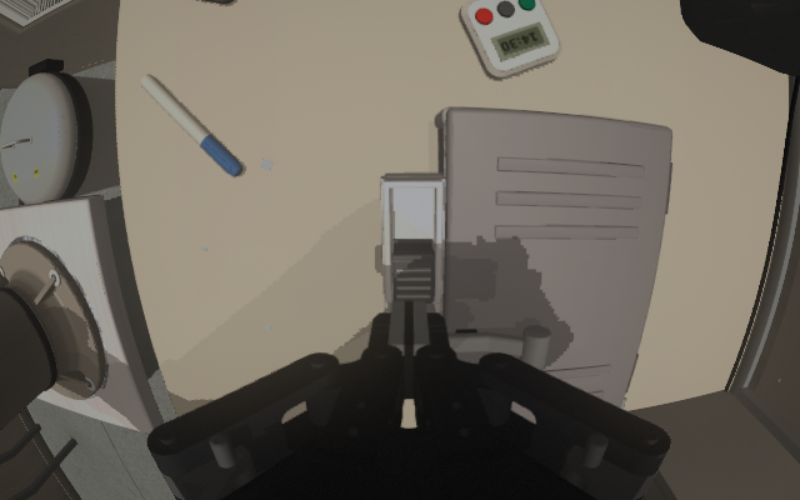

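The wrist view shows the tab at columns 393–434. The ridge spans rows 240–252 and the flat's near edge is at about row 300.

```bash
cat >> h.py <<'E'
def wproj(p,X):
    c=np.array(p['R'])@X+p['t'];th=np.arctan2(np.hypot(c[0],c[1]),c[2]);u=c[:2]/np.hypot(c[0],c[1])
    return np.array([p['cx'],p['cy']])+p['fx']*th*u
E
python3 - <<'E'
from h import *
p=camera_params("wrist")
for d in (-2,0,2):
  y=.121+d/1e3
  print(d,[np.round(1.25*wproj(p,np.array([.492+a/1e3,y+b/1e3,z/1e3]))).tolist() for a,b,z in [(0,15,123),(0,11,123),(0,11,118),(0,-15,118),(-11,0,118),(11,0,118)]])
print(1.25*wproj(p,get_obs()['tcp_pos']), 1.25*wproj(p,np.array([.568,.0715+.012,.119])),get_obs()['tcp_pos'])
E
```

```text
-2 [[410.0, 257.0], [410.0, 264.0], [410.0, 261.0], [410.0, 306.0], [390.0, 280.0], [431.0, 280.0]]
0 [[410.0, 253.0], [410.0, 260.0], [410.0, 257.0], [410.0, 302.0], [390.0, 277.0], [431.0, 277.0]]
2 [[410.0, 249.0], [410.0, 257.0], [410.0, 254.0], [410.0, 299.0], [390.0, 273.0], [431.0, 273.0]]
[407.09566001 321.34948789] [539.1812639  335.05291106] [0.49057941 0.12036476 0.16783839]
```

```bash
python3 - <<'E'
import cv2
a=cv2.imread("pics/w1.png")[170:350,350:570]
cv2.imwrite("pics/w1c.png",cv2.resize(cv2.convertScaleAbs(a,alpha=1.8,beta=15),None,fx=3.3333,fy=3.3333,interpolation=cv2.INTER_CUBIC))
E
```

```text
(no output)
```

View pics/w1c.png

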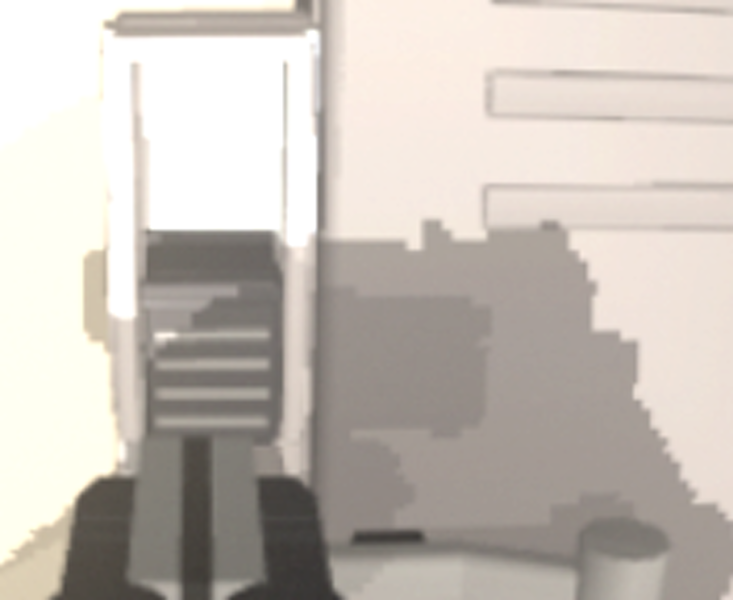

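```bash
python3 -m jog '[{"rx":0,"ry":0,"rz":0,"x":0.04,"y":-0.02,"z":-0.2,"jaw":-1},{"rx":0,"ry":0,"rz":0,"x":0,"y":0,"z":-0.2,"jaw":-1},{"rx":0,"ry":0,"rz":0,"x":0,"y":0,"z":-0.2,"jaw":-1},{"rx":0,"ry":0,"rz":0,"x":0,"y":0,"z":-0.1,"jaw":-1},{"rx":0,"ry":0,"rz":0,"x":0,"y":0,"z":0,"jaw":-1}]'; python3 -m jog '[{"rx":0,"ry":0,"rz":0,"x":0,"y":0,"z":-0.03,"jaw":-1},{"rx":0,"ry":0,"rz":0,"x":0,"y":0,"z":0,"jaw":-1}]';
```

```text
clock: 2.78
tcp_pos: [0.4933, 0.1167, 0.1258]
orientation: [-2.232, -2.21, 0.001]
contact_force: [-0.4, -0.4, -0.2]
grip_width: -0.0001
gripper_force: 0.0
clock: 3.02
tcp_pos: [0.4938, 0.117, 0.1247]
orientation: [2.232, 2.211, 0.001]
contact_force: [0.2, 0.1, 1.3]
grip_width: 0.0003
gripper_force: 0.0
```

```bash
python3 -m jog '[{"rx":0,"ry":0,"rz":0,"x":0,"y":0.03,"z":-0.02,"jaw":-1},{"rx":0,"ry":0,"rz":0,"x":0,"y":0,"z":0,"jaw":-1}]'; python3 -m jog '[{"rx":0,"ry":0,"rz":0,"x":0,"y":0,"z":-0.03,"jaw":-1},{"rx":0,"ry":0,"rz":0,"x":0,"y":0,"z":0,"jaw":-1}]';python3 -m jog '[{"rx":0,"ry":0,"rz":0,"x":0,"y":0,"z":-0.03,"jaw":-1},{"rx":0,"ry":0,"rz":0,"x":0,"y":0,"z":0,"jaw":-1}]'; python3 -m jog '[{"rx":0,"ry":0,"rz":0,"x":0,"y":0,"z":-0.03,"jaw":-1},{"rx":0,"ry":0,"rz":0,"x":0,"y":0,"z":0,"jaw":-1}]'
```

```text
clock: 3.28
tcp_pos: [0.4937, 0.1189, 0.1234]
orientation: [2.232, 2.211, 0.0]
contact_force: [-0.3, -0.2, -0.3]
grip_width: 0.0001
gripper_force: 0.0
clock: 3.52
tcp_pos: [0.4935, 0.1186, 0.1213]
orientation: [-2.232, -2.211, 0.0]
contact_force: [-1.3, 0.6, 0.8]
grip_width: -0.0001
gripper_force: 0.0
clock: 3.78
tcp_pos: [0.4935, 0.1186, 0.1196]
orientation: [-2.232, -2.211, 0.0]
contact_force: [-0.2, -0.5, -0.1]
grip_width: -0.0002
gripper_force: 0.0
clock: 4.03
tcp_pos: [0.4938, 0.1188, 0.118]
orientation: [2.232, 2.211, 0.0]
contact_force: [0.0, -0.1, 1.8]
grip_width: 0.0001
gripper_force: 1.4
```

Contact at z ≈ 0.118, so the finger is on the flat. Now I'll press in 1 mm steps.

```bash
python3 -m jog '[{"rx":0,"ry":0,"rz":0,"x":0,"y":0,"z":-0.03,"jaw":-1},{"rx":0,"ry":0,"rz":0,"x":0,"y":0,"z":0,"jaw":-1}]'; python3 -m jog '[{"rx":0,"ry":0,"rz":0,"x":0,"y":0,"z":-0.02,"jaw":-1},{"rx":0,"ry":0,"rz":0,"x":0,"y":0,"z":0,"jaw":-1}]'; python3 -m jog '[{"rx":0,"ry":0,"rz":0,"x":0,"y":0,"z":-0.02,"jaw":-1},{"rx":0,"ry":0,"rz":0,"x":0,"y":0,"z":0,"jaw":-1}]'
```

```text
clock: 4.28
tcp_pos: [0.4938, 0.1187, 0.1162]
orientation: [2.232, 2.211, 0.0]
contact_force: [-1.0, 0.8, 3.4]
grip_width: -0.0001
gripper_force: 1.6
clock: 4.53
tcp_pos: [0.4938, 0.1187, 0.1149]
orientation: [2.232, 2.211, 0.0]
contact_force: [0.0, 0.4, 3.2]
grip_width: -0.0001
gripper_force: 1.8
clock: 4.78
tcp_pos: [0.4937, 0.1188, 0.1137]
orientation: [2.232, 2.211, 0.0]
contact_force: [0.8, -0.0, 3.7]
grip_width: 0.0002
gripper_force: 2.0
```

```bash
python3 -m jog '[{"rx":0,"ry":0,"rz":0,"x":0,"y":0,"z":-0.015,"jaw":-1},{"rx":0,"ry":0,"rz":0,"x":0,"y":0,"z":0,"jaw":-1}]'; python3 -m jog '[{"rx":0,"ry":0,"rz":0,"x":0,"y":0,"z":-0.015,"jaw":-1},{"rx":0,"ry":0,"rz":0,"x":0,"y":0,"z":0,"jaw":-1}]'
```

```text
clock: 5.03
tcp_pos: [0.4938, 0.1187, 0.1128]
orientation: [2.232, 2.211, 0.0]
contact_force: [-0.4, 0.1, 4.6]
grip_width: -0.0003
gripper_force: 2.1
clock: 5.28
tcp_pos: [0.4938, 0.1187, 0.1119]
orientation: [2.232, 2.211, 0.0]
contact_force: [0.5, 0.1, 4.7]
grip_width: -0.0002
gripper_force: 2.2
```

```bash
python3 -m jog '[{"rx":0,"ry":0,"rz":0,"x":0,"y":0,"z":-0.015,"jaw":-1},{"rx":0,"ry":0,"rz":0,"x":0,"y":0,"z":0,"jaw":-1}]'; python3 -m jog '[{"rx":0,"ry":0,"rz":0,"x":0,"y":0,"z":-0.015,"jaw":-1},{"rx":0,"ry":0,"rz":0,"x":0,"y":0,"z":0,"jaw":-1}]'
```

```text
clock: 5.52
tcp_pos: [0.4938, 0.1188, 0.111]
orientation: [2.232, 2.211, 0.0]
contact_force: [0.9, -0.0, 5.5]
grip_width: 0.0
gripper_force: 2.3
clock: 5.78
tcp_pos: [0.4938, 0.1187, 0.1101]
orientation: [2.232, 2.211, 0.0]
contact_force: [0.4, 0.3, 5.1]
grip_width: 0.0001
gripper_force: 2.4
```

```bash
python3 -m jog '[{"rx":0,"ry":0,"rz":0,"x":0,"y":0,"z":-0.012,"jaw":-1},{"rx":0,"ry":0,"rz":0,"x":0,"y":0,"z":0,"jaw":-1}]'
```

```text
clock: 6.02
tcp_pos: [0.4937, 0.1187, 0.1094]
orientation: [2.232, 2.211, 0.0]
contact_force: [0.7, -0.7, 4.6]
grip_width: 0.0002
gripper_force: 2.5
```

```bash
python3 -m jog '[{"rx":0,"ry":0,"rz":0,"x":0,"y":0,"z":-0.015,"jaw":-1},{"rx":0,"ry":0,"rz":0,"x":0,"y":0,"z":0,"jaw":-1}]'; python3 -m jog '[{"rx":0,"ry":0,"rz":0,"x":0,"y":0,"z":-0.012,"jaw":-1},{"rx":0,"ry":0,"rz":0,"x":0,"y":0,"z":0,"jaw":-1}]'
```

```text
clock: 6.28
tcp_pos: [0.4938, 0.1187, 0.1085]
orientation: [2.232, 2.211, 0.0]
contact_force: [0.7, -0.7, 5.5]
grip_width: -0.0
gripper_force: 2.6
clock: 6.52
tcp_pos: [0.4937, 0.1188, 0.1078]
orientation: [2.232, 2.211, 0.0]
contact_force: [0.9, -0.5, 4.4]
grip_width: -0.0002
gripper_force: 2.7
```

```bash
python3 -m jog '[{"rx":0,"ry":0,"rz":0,"x":0,"y":0,"z":-0.015,"jaw":-1},{"rx":0,"ry":0,"rz":0,"x":0,"y":0,"z":0,"jaw":-1}]'
```

```text
clock: 6.78
tcp_pos: [0.4937, 0.1187, 0.1069]
orientation: [2.232, 2.211, 0.0]
contact_force: [0.2, -1.2, 5.7]
grip_width: 0.0001
gripper_force: 2.8
```

```bash
python3 -m jog '[{"rx":0,"ry":0,"rz":0,"x":0,"y":0,"z":-0.015,"jaw":-1},{"rx":0,"ry":0,"rz":0,"x":0,"y":0,"z":0,"jaw":-1}]'; python3 -m jog '[{"rx":0,"ry":0,"rz":0,"x":0,"y":0,"z":-0.01,"jaw":-1},{"rx":0,"ry":0,"rz":0,"x":0,"y":0,"z":0,"jaw":-1}]'
```

```text
clock: 7.02
tcp_pos: [0.4937, 0.1187, 0.1061]
orientation: [2.232, 2.211, 0.0]
contact_force: [0.5, -0.1, 5.9]
grip_width: 0.0002
gripper_force: 2.9
clock: 7.28
tcp_pos: [0.4938, 0.1187, 0.1057]
orientation: [2.232, 2.211, 0.0]
contact_force: [-0.2, -0.7, 8.9]
grip_width: 0.0002
gripper_force: 4.1
```

```bash
python3 -m jog '[{"rx":0,"ry":0,"rz":0,"x":0,"y":0,"z":-0.015,"jaw":-1},{"rx":0,"ry":0,"rz":0,"x":0,"y":0,"z":0,"jaw":-1}]'
```

```text
clock: 7.52
tcp_pos: [0.4938, 0.1189, 0.1054]
orientation: [2.231, 2.21, 0.0]
contact_force: [-3.3, -1.8, 15.2]
grip_width: -0.0001
gripper_force: 7.5
```

Bottom felt at z ≈ 0.1057, about 12.3 mm of press. I'll ease off to about 10 N and start sliding.

```bash
python3 -m jog '[{"rx":0,"ry":0,"rz":0,"x":0,"y":0,"z":0.01,"jaw":-1},{"rx":0,"ry":0,"rz":0,"x":0,"y":0,"z":0,"jaw":-1}]'; python3 -m jog '[{"rx":0,"ry":0,"rz":0,"x":0,"y":0.02,"z":0,"jaw":-1},{"rx":0,"ry":0,"rz":0,"x":0,"y":0,"z":0,"jaw":-1}]'; python3 -m jog '[{"rx":0,"ry":0,"rz":0,"x":0,"y":0.02,"z":0,"jaw":-1},{"rx":0,"ry":0,"rz":0,"x":0,"y":0,"z":0,"jaw":-1}]'
```

```text
clock: 7.78
tcp_pos: [0.4938, 0.1188, 0.1056]
orientation: [2.232, 2.21, 0.0]
contact_force: [-1.7, -0.6, 10.8]
grip_width: 0.0
gripper_force: 5.1
clock: 8.02
tcp_pos: [0.4937, 0.1191, 0.1056]
orientation: [2.232, 2.209, -0.002]
contact_force: [-0.7, -3.3, 11.5]
grip_width: 0.0002
gripper_force: 5.7
clock: 8.28
tcp_pos: [0.4938, 0.1212, 0.1056]
orientation: [2.232, 2.21, 0.0]
contact_force: [-1.3, -0.5, 11.2]
grip_width: -0.0002
gripper_force: 5.3
```

```bash
python3 -m jog '[{"rx":0,"ry":0,"rz":0,"x":0,"y":0.02,"z":0,"jaw":-1},{"rx":0,"ry":0,"rz":0,"x":0,"y":0,"z":0,"jaw":-1}]'; python3 -m jog '[{"rx":0,"ry":0,"rz":0,"x":0,"y":0.02,"z":0,"jaw":-1},{"rx":0,"ry":0,"rz":0,"x":0,"y":0,"z":0,"jaw":-1}]'
```

```text
clock: 8.52
tcp_pos: [0.4938, 0.1225, 0.1056]
orientation: [2.232, 2.211, 0.0]
contact_force: [-1.3, -0.1, 10.2]
grip_width: 0.0
gripper_force: 5.2
clock: 8.78
tcp_pos: [0.4938, 0.1237, 0.1056]
orientation: [2.232, 2.211, 0.0]
contact_force: [-1.8, -1.2, 9.9]
grip_width: -0.0001
gripper_force: 5.2
```

```bash
python3 -m jog '[{"rx":0,"ry":0,"rz":0,"x":0,"y":0.02,"z":0,"jaw":-1},{"rx":0,"ry":0,"rz":0,"x":0,"y":0,"z":0,"jaw":-1}]'
```

```text
clock: 9.02
tcp_pos: [0.4937, 0.1248, 0.1056]
orientation: [2.232, 2.21, 0.0]
contact_force: [-2.5, -0.2, 11.3]
grip_width: 0.0
gripper_force: 5.3
```

```bash
python3 -m jog '[{"rx":0,"ry":0,"rz":0,"x":0,"y":0.02,"z":0,"jaw":-1},{"rx":0,"ry":0,"rz":0,"x":0,"y":0,"z":0,"jaw":-1}]'; python3 -m jog '[{"rx":0,"ry":0,"rz":0,"x":0,"y":0.02,"z":0,"jaw":-1},{"rx":0,"ry":0,"rz":0,"x":0,"y":0,"z":0,"jaw":-1}]'
```

```text
clock: 9.28
tcp_pos: [0.4937, 0.1251, 0.1056]
orientation: [2.232, 2.209, -0.002]
contact_force: [-1.2, -3.5, 12.3]
grip_width: 0.0003
gripper_force: 5.8
clock: 9.52
tcp_pos: [0.4937, 0.127, 0.1056]
orientation: [2.232, 2.21, -0.0]
contact_force: [-0.6, -2.1, 11.8]
grip_width: -0.0002
gripper_force: 5.4
```

```bash
python3 -m jog '[{"rx":0,"ry":0,"rz":0,"x":0,"y":0.02,"z":0,"jaw":-1},{"rx":0,"ry":0,"rz":0,"x":0,"y":0,"z":0,"jaw":-1}]'; python3 -m jog '[{"rx":0,"ry":0,"rz":0,"x":0,"y":0.02,"z":0,"jaw":-1},{"rx":0,"ry":0,"rz":0,"x":0,"y":0,"z":0,"jaw":-1}]'
```

```text
clock: 9.78
tcp_pos: [0.4937, 0.1283, 0.1056]
orientation: [2.232, 2.21, -0.0]
contact_force: [-0.8, -1.7, 10.9]
grip_width: -0.0
gripper_force: 5.3
clock: 10.02
tcp_pos: [0.4937, 0.1295, 0.1056]
orientation: [2.232, 2.21, -0.0]
contact_force: [-2.3, -1.9, 10.8]
grip_width: -0.0001
gripper_force: 5.0
```

```bash
python3 -m jog '[{"rx":0,"ry":0,"rz":0,"x":0,"y":0.02,"z":0,"jaw":-1},{"rx":0,"ry":0,"rz":0,"x":0,"y":0,"z":0,"jaw":-1}]'; python3 -m jog '[{"rx":0,"ry":0,"rz":0,"x":0,"y":0.015,"z":0,"jaw":-1},{"rx":0,"ry":0,"rz":0,"x":0,"y":0,"z":0,"jaw":-1}]'
```

```text
clock: 10.28
tcp_pos: [0.4937, 0.1308, 0.1056]
orientation: [2.232, 2.211, 0.0]
contact_force: [-1.6, -1.1, 11.0]
grip_width: -0.0002
gripper_force: 5.5
clock: 10.52
tcp_pos: [0.4937, 0.1318, 0.1056]
orientation: [2.232, 2.211, 0.0]
contact_force: [-1.6, -1.1, 9.2]
grip_width: 0.0
gripper_force: 4.8
```

```bash
python3 -m jog '[{"rx":0,"ry":0,"rz":0,"x":0,"y":0.015,"z":0,"jaw":-1},{"rx":0,"ry":0,"rz":0,"x":0,"y":0,"z":0,"jaw":-1}]'
```

```text
clock: 10.78
tcp_pos: [0.4937, 0.1326, 0.1056]
orientation: [2.232, 2.211, 0.0]
contact_force: [-1.2, -0.2, 11.2]
grip_width: -0.0001
gripper_force: 5.4
```

```bash
python3 -m jog '[{"rx":0,"ry":0,"rz":0,"x":0,"y":0.015,"z":0,"jaw":-1},{"rx":0,"ry":0,"rz":0,"x":0,"y":0,"z":0,"jaw":-1}]'; python3 -m jog '[{"rx":0,"ry":0,"rz":0,"x":0,"y":0.01,"z":0,"jaw":-1},{"rx":0,"ry":0,"rz":0,"x":0,"y":0,"z":0,"jaw":-1}]'
```

```text
clock: 11.02
tcp_pos: [0.4937, 0.1336, 0.1056]
orientation: [2.232, 2.211, 0.0]
contact_force: [-1.5, -1.4, 10.6]
grip_width: 0.0
gripper_force: 5.5
clock: 11.28
tcp_pos: [0.4937, 0.1342, 0.1056]
orientation: [2.232, 2.211, 0.0]
contact_force: [-1.1, -1.5, 9.3]
grip_width: -0.0002
gripper_force: 4.9
```

```bash
python3 -m jog '[{"rx":0,"ry":0,"rz":0,"x":0,"y":0.015,"z":0,"jaw":-1},{"rx":0,"ry":0,"rz":0,"x":0,"y":0,"z":0,"jaw":-1}]'
```

```text
clock: 11.52
tcp_pos: [0.4937, 0.1343, 0.1056]
orientation: [2.232, 2.21, -0.001]
contact_force: [-0.8, -2.6, 11.0]
grip_width: -0.0001
gripper_force: 5.7
```

```bash
python3 -m jog '[{"rx":0,"ry":0,"rz":0,"x":0,"y":0.01,"z":0,"jaw":-1},{"rx":0,"ry":0,"rz":0,"x":0,"y":0,"z":0,"jaw":-1}]'
```

```text
clock: 11.78
tcp_pos: [0.4937, 0.1344, 0.1056]
orientation: [2.232, 2.209, -0.002]
contact_force: [-0.7, -3.2, 12.6]
grip_width: -0.0001
gripper_force: 6.2
```

```bash
python3 -m jog '[{"rx":0,"ry":0,"rz":0,"x":0,"y":0.01,"z":0,"jaw":-1},{"rx":0,"ry":0,"rz":0,"x":0,"y":0,"z":0,"jaw":-1}]'
```

```text
clock: 12.02
tcp_pos: [0.4937, 0.1344, 0.1055]
orientation: [2.232, 2.208, -0.003]
contact_force: [-2.4, -5.7, 12.2]
grip_width: 0.0
gripper_force: 6.3
```

End stop reached after 15.6 mm. I'll rise slowly, look, and take the wrist image.

```bash
python3 -m jog '[{"rx":0,"ry":0,"rz":0,"x":0,"y":-0.01,"z":0.05,"jaw":-1},{"rx":0,"ry":0,"rz":0,"x":0,"y":0,"z":0.05,"jaw":-1},{"rx":0,"ry":0,"rz":0,"x":0,"y":0,"z":0,"jaw":-1}]'; python3 -m jog '[{"rx":0,"ry":0,"rz":0,"x":0,"y":0,"z":0.15,"jaw":-1},{"rx":0,"ry":0,"rz":0,"x":0,"y":-0.1,"z":0.6,"jaw":-1},{"rx":0,"ry":0,"rz":0,"x":0,"y":-0.4,"z":0.6,"jaw":0},{"rx":0,"ry":0,"rz":0,"x":0,"y":-0.1,"z":0,"jaw":0},{"rx":0,"ry":0,"rz":0,"x":0,"y":0,"z":0,"jaw":0}]'
python3 - <<'E'
from h import *
import cv2
p=camera_params("wrist")
a=cv2.resize(grab_frame("wrist")[:,:,::-1],(800,500))
cv2.imwrite("pics/w2.png",cv2.convertScaleAbs(a,alpha=1.3))
o=get_obs();print(o['tcp_pos'],o['contact_force'],o['clock'],p['R'].tolist(),p['t'])
for d in (0,14,16):
  y=.121+d/1e3
  print(d,[np.round(1.25*wproj(p,np.array([.493+a/1e3,y+b/1e3,z/1e3]))).tolist() for a,b,z in [(0,15,123),(0,11,123),(0,15,111),(0,11,111),(-11,0,118),(11,0,118)]])
E
```

```text
clock: 12.4
tcp_pos: [0.4937, 0.1344, 0.1111]
orientation: [2.232, 2.209, -0.002]
contact_force: [1.2, -4.0, 4.3]
grip_width: -0.0
gripper_force: 2.3
clock: 13.02
tcp_pos: [0.4929, 0.0993, 0.1915]
orientation: [-2.232, -2.209, 0.001]
contact_force: [-0.4, -0.1, 0.3]
grip_width: 0.0423
gripper_force: 0.0
[0.4926668  0.09976469 0.19113665] [-0.82286352  0.16669901  0.0927971 ] 13.075 [[0.9999526299351494, -0.009537512090750487, -0.0019426139345925264], [-0.008554696729657828, -0.9563831020803167, 0.2919900327392975], [-0.004642741608539686, -0.29195958267943745, -0.9564193886742403]] [-0.4920601   0.07325533  0.37292355]
0 [[407.0, 204.0], [407.0, 211.0], [407.0, 200.0], [407.0, 207.0], [388.0, 228.0], [427.0, 228.0]]
14 [[407.0, 179.0], [407.0, 186.0], [407.0, 176.0], [407.0, 183.0], [388.0, 204.0], [427.0, 204.0]]
16 [[407.0, 175.0], [407.0, 182.0], [407.0, 173.0], [407.0, 180.0], [388.0, 201.0], [427.0, 200.0]]
```

View pics/w2.png

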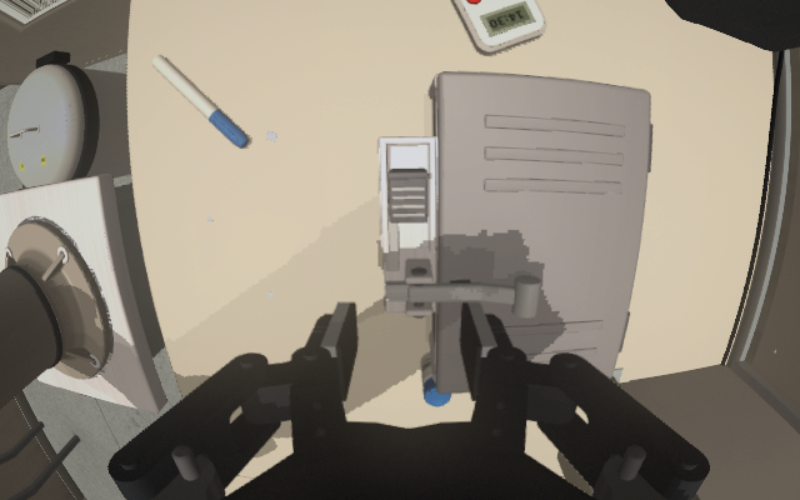

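The tab has moved to its end (ridge at about row 175) and popped up. Next I'll turn the tool 90° and go over the knob.

```bash
python3 -m jog '[{"rx":0,"ry":0,"rz":-1,"x":0.16,"y":-0.06,"z":0,"jaw":0},{"rx":0,"ry":0,"rz":-1,"x":0.16,"y":-0.06,"z":0,"jaw":0},{"rx":0,"ry":0,"rz":-1,"x":0.16,"y":-0.06,"z":0,"jaw":0},{"rx":0,"ry":0,"rz":-1,"x":0.16,"y":-0.06,"z":0,"jaw":0},{"rx":0,"ry":0,"rz":-1,"x":0.16,"y":-0.06,"z":0,"jaw":0},{"rx":0,"ry":0,"rz":-1,"x":0.16,"y":-0.06,"z":0,"jaw":0},{"rx":0,"ry":0,"rz":-1,"x":0.16,"y":-0.06,"z":0,"jaw":0},{"rx":0,"ry":0,"rz":-1,"x":0.16,"y":-0.06,"z":0,"jaw":0}]'; python3 -m jog '[{"rx":0,"ry":0,"rz":-1,"x":0,"y":0,"z":0,"jaw":0},{"rx":0,"ry":0,"rz":0,"x":0,"y":0,"z":0,"jaw":0}]'
python3 - <<'E'
from h import *
import cv2
o=get_obs();p=camera_params("wrist")
a=cv2.resize(grab_frame("wrist")[:,:,::-1],(800,500))
cv2.imwrite("pics/w3.png",cv2.convertScaleAbs(a,alpha=1.3))
print(o['tcp_pos'],o['orientation'],o['clock'],o['joints'].round(2))
for dy in (-12,12): print(1.25*wproj(p,np.array([.5685,.0715+dy/1e3,.110])),1.25*wproj(p,np.array([.5685,.0715+dy/1e3,.119])))
print(1.25*wproj(p,o['tcp_pos']))
E
```

```text
clock: 14.08
tcp_pos: [0.5697, 0.0718, 0.1904]
orientation: [-3.131, -0.252, 0.005]
contact_force: [-0.2, -0.2, -0.1]
grip_width: 0.0427
gripper_force: 0.0
clock: 14.32
tcp_pos: [0.5696, 0.0718, 0.1907]
orientation: [3.141, -0.01, -0.004]
contact_force: [-0.7, -0.4, 0.3]
grip_width: 0.0423
gripper_force: 0.0
[0.56955911 0.07177617 0.19067682] [ 3.14138992 -0.01003155 -0.00398167] 14.325 [-0.    0.37 -0.29  1.83  0.13  0.96 -1.93]
[429.31535673 260.62536483] [430.11528646 265.56392875]
[389.97340335 260.85512014] [389.29992538 265.80309302]
[409.76615723 321.17062825]
```

View pics/w3.png

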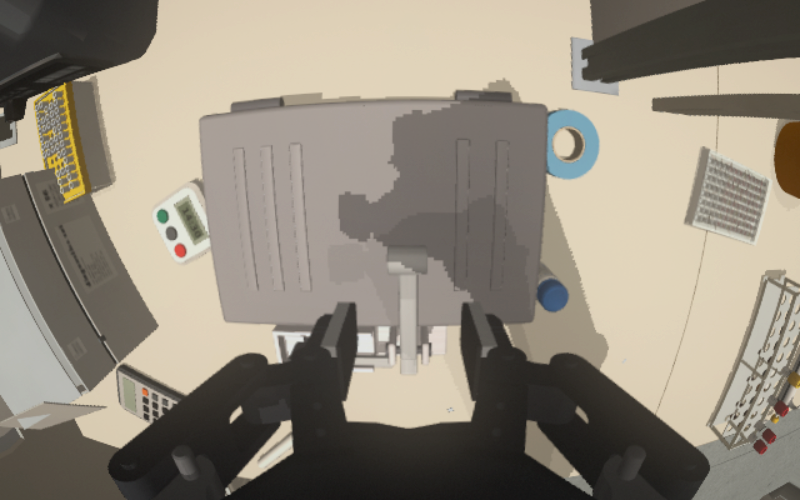

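Knob centre at about (407,261), aligned within 1–2 mm. Descend and pinch.

```bash
python3 -m jog '[{"rx":0,"ry":0,"rz":0,"x":0,"y":0.01,"z":-0.4,"jaw":0},{"rx":0,"ry":0,"rz":0,"x":0,"y":0,"z":-0.5,"jaw":0},{"rx":0,"ry":0,"rz":0,"x":0,"y":0,"z":-0.3,"jaw":0},{"rx":0,"ry":0,"rz":0,"x":0,"y":0,"z":-0.2,"jaw":0},{"rx":0,"ry":0,"rz":0,"x":0,"y":0,"z":-0.1,"jaw":0},{"rx":0,"ry":0,"rz":0,"x":0,"y":0,"z":0,"jaw":0}]'; python3 -m jog '[{"rx":0,"ry":0,"rz":0,"x":0,"y":0,"z":0,"jaw":-0.3},{"rx":0,"ry":0,"rz":0,"x":0,"y":0,"z":0,"jaw":-0.5},{"rx":0,"ry":0,"rz":0,"x":0,"y":0,"z":0,"jaw":-0.5},{"rx":0,"ry":0,"rz":0,"x":0,"y":0,"z":0,"jaw":-0.5}]' 25
```

```text
clock: 15.12
tcp_pos: [0.5706, 0.0714, 0.1022]
orientation: [-3.142, 0.014, -0.0]
contact_force: [0.6, 1.6, 0.6]
grip_width: 0.0428
gripper_force: 0.0
clock: 15.62
tcp_pos: [0.5711, 0.0724, 0.1029]
orientation: [-3.14, 0.014, -0.003]
contact_force: [0.1, 4.5, 4.6]
grip_width: 0.0233
gripper_force: 28.8
```

```bash
python3 -m jog '[{"rx":0,"ry":0,"rz":0,"x":-0.01,"y":0,"z":0.06,"jaw":-0.5},{"rx":0,"ry":0,"rz":0,"x":-0.01,"y":0,"z":0.06,"jaw":-0.5},{"rx":0,"ry":0,"rz":0,"x":0,"y":0,"z":0,"jaw":-0.5}]'; python3 -m jog '[{"rx":0,"ry":0,"rz":0,"x":-0.018,"y":0,"z":0.055,"jaw":-0.5},{"rx":0,"ry":0,"rz":0,"x":-0.018,"y":0,"z":0.055,"jaw":-0.5},{"rx":0,"ry":0,"rz":0,"x":0,"y":0,"z":0,"jaw":-0.5}]'
```

```text
clock: 16.0
tcp_pos: [0.5692, 0.0725, 0.1092]
orientation: [-3.14, 0.014, -0.001]
contact_force: [1.4, 4.5, -1.7]
grip_width: 0.0234
gripper_force: 27.7
clock: 16.38
tcp_pos: [0.5666, 0.0724, 0.1155]
orientation: [-3.14, 0.014, 0.001]
contact_force: [-0.1, 5.3, -1.1]
grip_width: 0.0233
gripper_force: 27.3
```

The lever is unlocked and following. Continue the arc.

```bash
python3 -m jog '[{"rx":0,"ry":0,"rz":0,"x":-0.045,"y":0,"z":0.11,"jaw":-0.5},{"rx":0,"ry":0,"rz":0,"x":-0.056,"y":0,"z":0.103,"jaw":-0.5},{"rx":0,"ry":0,"rz":0,"x":-0.066,"y":0,"z":0.098,"jaw":-0.5},{"rx":0,"ry":0,"rz":0,"x":-0.075,"y":0,"z":0.09,"jaw":-0.5},{"rx":0,"ry":0,"rz":0,"x":-0.084,"y":0,"z":0.083,"jaw":-0.5},{"rx":0,"ry":0,"rz":0,"x":-0.091,"y":0,"z":0.074,"jaw":-0.5},{"rx":0,"ry":0,"rz":0,"x":0,"y":0,"z":0,"jaw":-0.5}]'
```

```text
clock: 17.25
tcp_pos: [0.5409, 0.0724, 0.1488]
orientation: [-3.14, 0.014, 0.002]
contact_force: [-1.2, 6.1, -2.6]
grip_width: 0.0232
gripper_force: 25.3
```

```bash
python3 -m jog '[{"rx":0,"ry":0,"rz":0,"x":-0.099,"y":0,"z":0.064,"jaw":-0.5},{"rx":0,"ry":0,"rz":0,"x":-0.104,"y":0,"z":0.054,"jaw":-0.5},{"rx":0,"ry":0,"rz":0,"x":-0.11,"y":0,"z":0.043,"jaw":-0.5},{"rx":0,"ry":0,"rz":0,"x":-0.113,"y":0,"z":0.033,"jaw":-0.5},{"rx":0,"ry":0,"rz":0,"x":-0.116,"y":0,"z":0.02,"jaw":-0.5},{"rx":0,"ry":0,"rz":0,"x":-0.117,"y":0,"z":0.01,"jaw":-0.5},{"rx":0,"ry":0,"rz":0,"x":0,"y":0,"z":0,"jaw":-0.5}]'; python3 -m jog '[{"rx":0,"ry":0,"rz":0,"x":-0.117,"y":0,"z":-0.003,"jaw":-0.5},{"rx":0,"ry":0,"rz":0,"x":-0.117,"y":0,"z":-0.014,"jaw":-0.5},{"rx":0,"ry":0,"rz":0,"x":-0.09,"y":0,"z":-0.02,"jaw":-0.5},{"rx":0,"ry":0,"rz":0,"x":0,"y":0,"z":0,"jaw":-0.5}]'
```

```text
clock: 18.12
tcp_pos: [0.5035, 0.0723, 0.1636]
orientation: [-3.14, 0.015, -0.005]
contact_force: [1.2, 5.7, 2.4]
grip_width: 0.0233
gripper_force: 24.7
clock: 18.62
tcp_pos: [0.4855, 0.0723, 0.1627]
orientation: [-3.14, 0.015, -0.009]
contact_force: [0.8, 4.3, 10.8]
grip_width: 0.0231
gripper_force: 24.0
```

```bash
python3 -m jog '[{"rx":0,"ry":0,"rz":0,"x":-0.06,"y":0,"z":-0.012,"jaw":-0.5},{"rx":0,"ry":0,"rz":0,"x":-0.06,"y":0,"z":-0.018,"jaw":-0.5},{"rx":0,"ry":0,"rz":0,"x":0,"y":0,"z":0,"jaw":-0.5}]'; python3 -m jog '[{"rx":0,"ry":0,"rz":0,"x":-0.05,"y":0,"z":-0.018,"jaw":-0.5},{"rx":0,"ry":0,"rz":0,"x":0,"y":0,"z":0,"jaw":-0.5}]'
```

```text
clock: 19.0
tcp_pos: [0.4784, 0.0723, 0.1611]
orientation: [-3.14, 0.016, -0.009]
contact_force: [-0.1, 3.6, 14.0]
grip_width: 0.0231
gripper_force: 24.1
clock: 19.25
tcp_pos: [0.4754, 0.0723, 0.1601]
orientation: [-3.14, 0.016, -0.009]
contact_force: [-1.0, 4.2, 14.9]
grip_width: 0.023
gripper_force: 24.2
```

```bash
python3 -m jog '[{"rx":0,"ry":0,"rz":0,"x":-0.05,"y":0,"z":-0.005,"jaw":-0.5},{"rx":0,"ry":0,"rz":0,"x":0,"y":0,"z":0,"jaw":-0.5}]'; python3 -m jog '[{"rx":0,"ry":0,"rz":0,"x":-0.04,"y":0,"z":-0.005,"jaw":-0.5},{"rx":0,"ry":0,"rz":0,"x":0,"y":0,"z":0,"jaw":-0.5}]'
```

```text
clock: 19.5
tcp_pos: [0.4718, 0.0723, 0.1592]
orientation: [-3.14, 0.016, -0.007]
contact_force: [-0.4, 4.8, 10.6]
grip_width: 0.0227
gripper_force: 24.3
clock: 19.75
tcp_pos: [0.469, 0.0722, 0.1583]
orientation: [-3.14, 0.015, -0.006]
contact_force: [1.0, 4.9, 6.4]
grip_width: 0.0229
gripper_force: 24.2
```

```bash
python3 - <<'E'
from h import *
import cv2
a=grab_frame("scene")[120:300,200:440,::-1]
cv2.imwrite("pics/s3.png",cv2.resize(cv2.convertScaleAbs(a,alpha=1.2),None,fx=3.3,fy=3.3,interpolation=cv2.INTER_CUBIC))
E
```

```text
(no output)
```

View pics/s3.png

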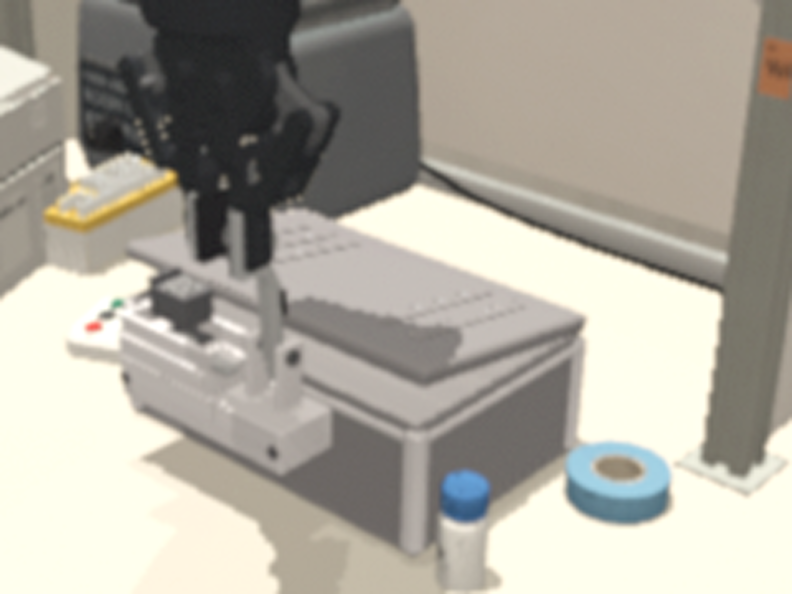

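The lid is ajar, the tab is up, and the lever is past upright. I'll push on to the stop.

```bash
python3 -m jog '[{"rx":0,"ry":0,"rz":0,"x":-0.04,"y":0,"z":-0.015,"jaw":-0.5},{"rx":0,"ry":0,"rz":0,"x":0,"y":0,"z":0,"jaw":-0.5}]'; python3 -m jog '[{"rx":0,"ry":0,"rz":0,"x":-0.04,"y":0,"z":-0.015,"jaw":-0.5},{"rx":0,"ry":0,"rz":0,"x":0,"y":0,"z":0,"jaw":-0.5}]'
```

```text
clock: 20.05
tcp_pos: [0.4663, 0.0722, 0.1572]
orientation: [-3.14, 0.015, -0.005]
contact_force: [-0.3, 5.2, 6.9]
grip_width: 0.0227
gripper_force: 24.2
clock: 20.3
tcp_pos: [0.4638, 0.0722, 0.1562]
orientation: [-3.14, 0.015, -0.004]
contact_force: [-0.1, 4.5, 6.5]
grip_width: 0.023
gripper_force: 24.2
```

The TCP has gone further than the arc should allow, so the knob may have slipped in the pads. I'll let go and check the stop by pushing from behind with shut fingers.

```bash
python3 -m jog '[{"rx":0,"ry":0,"rz":0,"x":0,"y":0,"z":0,"jaw":0},{"rx":0,"ry":0,"rz":0,"x":0,"y":0,"z":0,"jaw":0},{"rx":0,"ry":0,"rz":0,"x":0,"y":0,"z":0,"jaw":0},{"rx":0,"ry":0,"rz":0,"x":0,"y":0,"z":0.5,"jaw":0},{"rx":0,"ry":0,"rz":0,"x":0,"y":0,"z":0.5,"jaw":0},{"rx":0,"ry":0,"rz":0,"x":0.6,"y":0,"z":0,"jaw":-1},{"rx":0,"ry":0,"rz":0,"x":0.6,"y":0,"z":0,"jaw":-1},{"rx":0,"ry":0,"rz":0,"x":0,"y":0,"z":0,"jaw":-1}]'
python3 - <<'E'
from h import *
import cv2
o=get_obs();p=camera_params("wrist")
a=cv2.resize(grab_frame("wrist")[:,:,::-1],(800,500))
cv2.imwrite("pics/w4.png",cv2.convertScaleAbs(a,alpha=1.3))
print(o['tcp_pos'],o['clock'],o['contact_force'])
for t in (1.5,1.6,1.7,1.8):
  f=t+.142;print(t,1.25*wproj(p,np.array([.4985+.0707*np.cos(f),.0725,.1+.0707*np.sin(f)])))
E
```

```text
clock: 21.3
tcp_pos: [0.5364, 0.0708, 0.2149]
orientation: [-3.141, 0.017, -0.0]
contact_force: [-1.4, 0.8, 0.4]
grip_width: -0.0002
gripper_force: 0.0
[0.53642575 0.07080179 0.21490526] 21.3 [-1.37301576  0.8018811   0.35094783]
1.5 [407.09168067 351.76483095]
1.6 [407.23988539 361.17082863]
1.7 [407.38267268 369.36892844]
1.8 [407.51776941 376.3013472 ]
```

```bash
python3 - <<'E'
import cv2,numpy as np
a=cv2.imread("pics/w4.png"); b=cv2.resize(cv2.imread("pics/w4.png")[270:450,300:520],(480,393))
print(a.shape)
E
python3 -m jog '[{"rx":0,"ry":0,"rz":0,"x":0,"y":0,"z":-0.4,"jaw":-1},{"rx":0,"ry":0,"rz":0,"x":0,"y":0,"z":-0.3,"jaw":-1},{"rx":0,"ry":0,"rz":0,"x":0,"y":0,"z":0,"jaw":-1}]'; python3 -m jog '[{"rx":0,"ry":0,"rz":0,"x":-0.2,"y":0,"z":0,"jaw":-1},{"rx":0,"ry":0,"rz":0,"x":-0.1,"y":0,"z":0,"jaw":-1},{"rx":0,"ry":0,"rz":0,"x":0,"y":0,"z":0,"jaw":-1}]'; python3 -m jog '[{"rx":0,"ry":0,"rz":0,"x":-0.05,"y":0,"z":0,"jaw":-1},{"rx":0,"ry":0,"rz":0,"x":0,"y":0,"z":0,"jaw":-1}]'
```

```text
(500, 800, 3)
clock: 21.72
tcp_pos: [0.5329, 0.0709, 0.1717]
orientation: [3.141, -0.015, -0.006]
contact_force: [0.1, 0.6, 0.7]
grip_width: -0.0
gripper_force: 0.0
clock: 22.1
tcp_pos: [0.5163, 0.0713, 0.1739]
orientation: [3.141, -0.015, 0.001]
contact_force: [1.0, 0.2, -0.1]
grip_width: -0.0
gripper_force: 0.0
clock: 22.35
tcp_pos: [0.5136, 0.0713, 0.1734]
orientation: [3.142, -0.015, 0.0]
contact_force: [-0.1, 0.9, -0.4]
grip_width: 0.0001
gripper_force: 0.0
```

```bash
python3 -m jog '[{"rx":0,"ry":0,"rz":0,"x":0,"y":0.01,"z":-0.22,"jaw":-1},{"rx":0,"ry":0,"rz":0,"x":-0.1,"y":0,"z":0,"jaw":-1},{"rx":0,"ry":0,"rz":0,"x":0,"y":0,"z":0,"jaw":-1}]'; python3 -m jog '[{"rx":0,"ry":0,"rz":0,"x":-0.06,"y":0,"z":0,"jaw":-1},{"rx":0,"ry":0,"rz":0,"x":-0.06,"y":0,"z":0,"jaw":-1},{"rx":0,"ry":0,"rz":0,"x":0,"y":0,"z":0,"jaw":-1}]'; python3 -m jog '[{"rx":0,"ry":0,"rz":0,"x":-0.05,"y":0,"z":0,"jaw":-1},{"rx":0,"ry":0,"rz":0,"x":0,"y":0,"z":0,"jaw":-1}]'
```

```text
clock: 22.72
tcp_pos: [0.5069, 0.0719, 0.1597]
orientation: [3.141, -0.015, -0.002]
contact_force: [0.5, 0.4, 0.2]
grip_width: 0.0003
gripper_force: 0.0
clock: 23.1
tcp_pos: [0.5003, 0.0719, 0.1602]
orientation: [3.142, -0.015, 0.0]
contact_force: [-0.1, -0.2, 1.0]
grip_width: 0.0
gripper_force: 0.0
clock: 23.35
tcp_pos: [0.4975, 0.072, 0.1602]
orientation: [-3.141, 0.015, -0.001]
contact_force: [1.0, 0.5, 0.1]
grip_width: -0.0001
gripper_force: 0.4
```

```bash
python3 -m jog '[{"rx":0,"ry":0,"rz":0,"x":-0.04,"y":0,"z":0,"jaw":-1},{"rx":0,"ry":0,"rz":0,"x":0,"y":0,"z":0,"jaw":-1}]'
```

```text
clock: 23.6
tcp_pos: [0.495, 0.0719, 0.1601]
orientation: [3.142, -0.015, -0.0]
contact_force: [1.2, 0.2, -0.2]
grip_width: -0.0
gripper_force: 0.5
```

```bash
python3 -m jog '[{"rx":0,"ry":0,"rz":0,"x":-0.03,"y":0,"z":0,"jaw":-1},{"rx":0,"ry":0,"rz":0,"x":0,"y":0,"z":0,"jaw":-1}]'; python3 -m jog '[{"rx":0,"ry":0,"rz":0,"x":-0.03,"y":0,"z":0,"jaw":-1},{"rx":0,"ry":0,"rz":0,"x":0,"y":0,"z":0,"jaw":-1}]'
```

```text
clock: 23.85
tcp_pos: [0.4933, 0.072, 0.1601]
orientation: [-3.141, 0.015, -0.0]
contact_force: [2.6, -0.5, -1.9]
grip_width: -0.0
gripper_force: 1.0
clock: 24.1
tcp_pos: [0.4931, 0.072, 0.1604]
orientation: [-3.141, 0.015, -0.006]
contact_force: [7.6, 0.4, -5.5]
grip_width: 0.0003
gripper_force: 3.5
```

```bash
python3 -m jog '[{"rx":0,"ry":0,"rz":0,"x":-0.03,"y":0,"z":0,"jaw":-1},{"rx":0,"ry":0,"rz":0,"x":0,"y":0,"z":0,"jaw":-1}]'; python3 -m jog '[{"rx":0,"ry":0,"rz":0,"x":-0.03,"y":0,"z":0,"jaw":-1},{"rx":0,"ry":0,"rz":0,"x":0,"y":0,"z":0,"jaw":-1}]'
```

```text
clock: 24.35
tcp_pos: [0.4929, 0.072, 0.1606]
orientation: [-3.14, 0.016, -0.011]
contact_force: [12.3, 0.1, -9.1]
grip_width: 0.0
gripper_force: 5.8
clock: 24.6
tcp_pos: [0.4928, 0.0721, 0.1611]
orientation: [-3.139, 0.016, -0.016]
contact_force: [15.3, 0.3, -12.7]
grip_width: 0.0
gripper_force: 7.9
```

The hard stop is felt, with the knob centre at about x = 0.473, which matches 1.8 rad. Retreat and take a last look.

```bash
python3 -m jog '[{"rx":0,"ry":0,"rz":0,"x":0.2,"y":0,"z":0,"jaw":-1},{"rx":0,"ry":0,"rz":0,"x":0.2,"y":0,"z":0.2,"jaw":-1},{"rx":0,"ry":0,"rz":0,"x":0,"y":0,"z":0.8,"jaw":-1},{"rx":0,"ry":0,"rz":0,"x":0,"y":0,"z":0.8,"jaw":-1},{"rx":0,"ry":0,"rz":0,"x":0,"y":0,"z":0,"jaw":-1},{"rx":0,"ry":0,"rz":0,"x":0,"y":0,"z":0,"jaw":-1}]'
python3 - <<'E'
from h import *
import cv2
a=grab_frame("scene")[120:300,200:440,::-1];t=grab_frame("top")[150:260,200:400,::-1]
a=cv2.resize(a,(440,330));t=cv2.resize(cv2.convertScaleAbs(t,alpha=1.5),(360,198))
o=np.zeros((330,800,3),np.uint8);o[:,:440]=a;o[:198,440:]=t
cv2.imwrite("pics/f.png",o)
E
```

```text
clock: 25.35
tcp_pos: [0.5116, 0.0718, 0.2681]
orientation: [3.141, -0.015, -0.001]
contact_force: [0.7, -0.4, -0.1]
grip_width: 0.0002
gripper_force: 0.0
```

View pics/f.png

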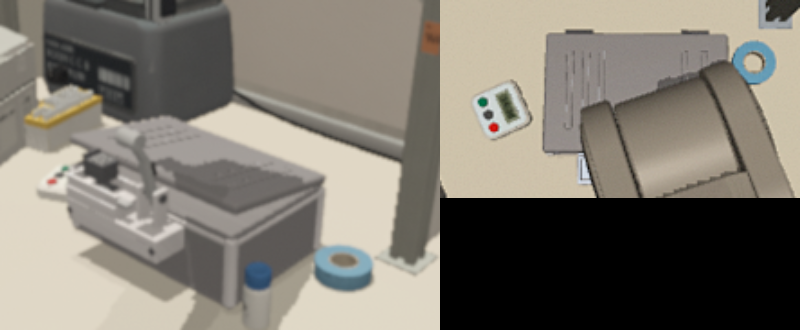

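The lever leans back at about (140,160), the lid is ajar, the tab is up at about (100,165), and the timer, bottle and tape are where they were. Handing in.

```bash
python3 -c "
from bench import r
print(r.hand_in())"
```

```text
the job is handed in; nothing more can be done
None
```

I unlatched the case and handed it in at about 25 s: the safety tab slid to its end and popped up, the lever is back against its stop, the lid is ajar, and the timer, bottle and tape roll look unmoved; the hand-in gave no verdict.

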